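Hook and seat the service cover of a receiver

TASK

Refit the loose grey service cover in the raised frame on the grey receiver: tilt it, hook its tongue under the frame's ledge, then swing it down and press until the catch snaps over its edge and it lies flat and fully home, and let go. Feel your way and be gentle, for the plastic breaks if it is forced, and leave the other things on the counter where they are.

Things in the scene. Friction and masses are not known exactly. Their poses are not given: they have to be found in the camera images.
- receiver: Grey plastic case lying on the counter, 200 (x) x 136 (y) x 50 mm high, does not move. Origin: centre of its underside, z up; its -x end is roughly towards the robot. Its upper face (z = 50) has a 72 (x) x 60 mm open well centred at x = +8 and carries a raised grey frame. Over 25 N between the cover and the receiver or its frame breaks the plastic.
- bay_nominal (a point): Receiver frame x = 0, z = 50: nominal centre of the frame, 151 (x) x 101 (y) x 12 mm high. The frame is screwed down through slots and truly sits UP TO 16 MM EITHER WAY ALONG x from here: unmeasured, feel for it. It does not move in use. Opening nominally x -56.5 (ledge edge) to +56.5 (far wall), y -42.5 to +42.5: the cover's body has 3 mm play along x, 5 mm along y.
- ledge_nominal (a point): Nominal lower edge of the ledge at the frame's -x end, receiver x = -56.5, z = 57.5 (truly up to 16 mm either way along x). Ledge 4.5 mm thick (z 57.5 to 62), all across the frame. The slot under it is 7.5 mm high and runs 18.5 mm in, towards -x, to a closed back. Floor: the case's upper face, z = 50, solid from x = -100 to -28.
- catch_nominal (a point): Nominal nose tip of the spring catch on the middle of the frame's +x wall, receiver x = 51.5, z = 65.5 (shifts with the frame). 30 mm wide (y), 45 degree slopes above and below, top at z = 71. It gives way to +x and springs back over the cover's top edge; pressing the cover's +x end past it takes about 3 to 10 N there.
- cover: Grey plastic cover, about 0.14 kg, loose, right way up. Origin: centre of its body's underside, z up; body 110 (x) x 80 (y) x 12 mm; a tongue at its -x end, a grip rib on top. Its -x end starts roughly towards the robot. Seated, its underside is at receiver z = 50, top level with the frame's, axes along the receiver's, tongue under the ledge.
- cover_lip (a point): Middle of the free edge of the cover's tongue: x = -69, y = 0, z = 2 in the cover's frame. Tongue: x -55 to -69, 60 mm wide (y), 4 mm thick (z 0 to 4). With the cover's +x end raised 0.3 rad the tongue goes under the ledge until the upper edge of the body's -x face (x = -55, z = 12) meets the ledge's edge.
- cover_rib (a point): Middle of the top of the cover's grip rib: x = 10, y = 0, z = 36 in the cover's frame. The rib is 12 mm thick (x), 46 mm long (y), and stands from z = 12 to 36; take it across its 12 mm (fingers closing along the cover's x).
- iron_stand: Bystander: black soldering iron stand, 90 x 70 mm, 90 mm high, origin under it.
- tube: Bystander: glass vacuum tube standing upright, 29 mm across, 58 mm high, origin under it.
- bracket_a: Bystander: L-shaped tin bracket, 45 x 30 mm, 33 mm high, origin under it.
- bracket_b: Bystander: L-shaped tin bracket like the other.
- remote: Bystander: blue plastic remote, 135 x 42 x 20 mm, origin under its centre.
- solder_spool: Bystander: spool of solder, 52 mm across, 36 mm high, origin under it.
- screwdriver: Bystander: screwdriver, about 170 mm long, lying.
Mind the look-alikes: they are no part of the job. Leave any yellow look-alike of the cover alone. What is shaped like the receiver but green is not meant.

How it is judged (in metres and radians):
On the way:
1. the cover, still tilted, has its tongue down in the frame at slot height (z of cover_lip in the frame of receiver between 0.048 and 0.0575 m and x of cover_lip in the frame of receiver between -0.092 and -0.043 m and horizontal distance between cover and receiver below 0.04 m and angle between the z axis of cover and the z axis of receiver, either way round above 0.06 rad), for 0.1 s.
At the end, for the whole second after the job is handed in: The cover lies still and released in the frame: underside within 2 mm of the receiver's upper face and parallel to it within 0.03 rad (only possible with the tongue under the ledge and the other end below the catch), centre within 22.5 mm of the receiver's, turned less than 0.1 rad (z of cover in the frame of receiver between 0.048 and 0.052 m and horizontal distance between cover and receiver below 0.0225 m and angle between the z axis of cover and the z axis of receiver, either way round below 0.03 rad and angle between the x axis of cover and the x axis of receiver, either way round below 0.1 rad and linear speed of cover below 0.02 m/s and contact force between cover and the fingers below 0.1 N); the robot touches nothing.
It fails at once if the cover is forced: more than 25 N between it and the receiver with its frame (contact force between cover and receiver above 25 N).
It fails at once if a bystander is moved by more than 20 mm (distance of any of iron_stand, tube, bracket_a, bracket_b, remote, solder_spool, screwdriver from where it was at the start of the episode above 0.02 m).
It also fails if it takes over 56 s, if anything falls off the work surface, if the arm or the gripper's body presses on something with over 40 N, if the wrist force passes 120 N, or if a joint passes its speed limit or range.

ROBOT

A 6-joint arm with a two-finger parallel gripper is mounted at the origin on the work surface. World frame = base frame: x ahead of the robot, y to its left, z up, the work surface at z = 0. Lengths are in m, angles in degrees, forces in N, time in s.
With the tool pointing down it reaches from about 0.325 to 0.75 m from the base axis. Payload 7.6 kg.
Tool frame: the origin (TCP) lies at the very end of the fingers, on their centre line; the grasp point (between the pads) lies 19 mm behind it; z points along the fingers, y is the line along which they close (so a half turn about z gives the same grasp; the last joint's range is limited). The gripper opens to 85 mm and grips with 20 to 120 N. Pads are 22 mm wide; open, the fingers measure 114 mm over their backs; the gripper's body (76 mm by 85 mm) begins 54 mm behind the grasp point. The pads swing forward as they close: fully open they stand 13 mm farther back than shut.
Start: joints at [72.634, 2.991, 80.254, -0, 96.75, -4.028], TCP at [0.121, 0.511, 0.231] pointing down, gripper open.
Joint ranges: [-166.34, 166.34], [-52.06, 124.39], [6.96, 135.62], [-60.46, 240.46], [14.63, 156.25], [-167.68, 167.68]. Speed limits (degrees/s): [147.25, 147.25, 172.46, 180, 180, 180].

INTERFACE

Orientations are given as a 3x3 rotation matrix whose columns are the frame's x, y, z axes.
In Python, from cell import robot, grip, solver, sensors, cams gives the robot as it stands. Calls block until the motion is done:
- robot.reach(position, orientation): joint-space move of the TCP to a pose.
- robot.move_linear(position, velocity=0.15, ori=None): straight line of the TCP; ori=None keeps the orientation; velocity is the mean speed in m/s.
- robot.move_joints(angles): joint-space move.
- grip(opening, strength=None): finger opening in m; strength is the grip in N (None keeps the last); returns when the fingers have stopped.
- robot.hold(seconds).
- solver.solve_ik(position, orientation): joint angles nearest the present ones, or None.
- sensors.sense(): the state.
- cams.grab_frame(name): name is "side" or "top"; returns the picture (400x640x3 uint8, blue, green, red); there is no depth.
- cams.get_calibration(name): a dict with "camera_matrix" (3x3 intrinsics, pixels), "k1" (the pictures are not rectified: a ray, as slopes to the right and down, at radius r is drawn at 1 + k1 r^2 times it, then the intrinsics apply), "extrinsics" (4x4, takes a point from world to camera coordinates). Camera axes: x right, y down, z forward; pixel columns grow to the right and rows downward; lengths in m; the calibration is good to about 2 mm. A picture is of the moment at which its call begins. get_calibration takes no time and is no camera call.
A pose or a line that the arm cannot do raises robot.PlanningError and nothing moves.
- robot.finish_job(): hands the job in; it is judged then, once.
Trained networks look in the newest picture that a camera, given by its name, has taken for a name from the list of things; names that differ only in an ending like _2 or _b are one class to them, and where a whole thing is asked for, a point or a joint stands for the part that bears it (a point fixed in the world has none). Each returns a list of dicts, best first, with "p" (0 to 1); they miss things now and then, are a little off and sometimes report something else, mostly with a low value. They report only what shows in the picture. A call takes as long as a camera call. They do not tell look-alikes from the thing itself.
- cams.regions_of(camera, thing): "mask" (400x640 bool, what is visible of it) and "bbox" ([left, top, right, bottom] in pixels, round what is visible of it).
The state is a dict: "t": time; "joint_pos": joint angles; "joint_vel": joint speeds; "joint_efforts": joint torques, N m; "tool_pos": TCP position; "ee_rot": TCP orientation; "contact_force": force on the tool from outside, world axes, zero at the start; "torque": the same for the moment, N m; "grip_width": finger opening in m; "grip_force": force on a finger pad.
Only numpy, scipy, OpenCV 4.12 (cv2) and the standard library are available. Lean on these libraries where they do the work, as an engineer would, in place of code of your own. Each camera call takes 0.05 s, during which the arm holds its last target. There are 200 camera calls.

## Working session

There is one attempt and no reset: what is moved stays moved. The work goes in short steps, each a Python script; the robot and the scene stay as the last script left them, time stands still between calls to the robot, and variables do not carry over. Pictures are saved under pics/ and viewed, at most 10 in all, crops included, and the job is handed in when it is done.

```bash
ls; mkdir -p pics; python3 - <<'E'
from cell import robot, grip, solver, sensors, cams
import cv2,numpy as np
for n in("side","top"):
    f=cams.grab_frame(n); cv2.imwrite(f"pics/{n}0.png",f)
    c=cams.get_calibration(n); print(n,np.round(c["camera_matrix"],1).tolist(),c["k1"],np.round(c["extrinsics"],3).tolist())
    for t in("receiver","cover","cover_rib"):
        for r in cams.regions_of(n,t)[:3]: print(t,round(r["p"],2),r["bbox"],r["mask"].sum())
s=sensors.sense();print(s["t"],s["contact_force"],s["ee_rot"])
E
```

```text
pics
side [[520.4, 0.0, 313.6], [0.0, 520.4, 194.5], [0.0, 0.0, 1.0]] 0.0018073027057806095 [[0.989, -0.146, -0.008, -0.541], [-0.117, -0.761, -0.638, 0.118], [0.087, 0.632, -0.77, 1.514], [0.0, 0.0, 0.0, 1.0]]
receiver 0.8 [202.9, 135.4, 270.2, 178.2] 2675
receiver 0.67 [287.0, 144.1, 353.4, 182.7] 2689
cover 0.95 [320.5, 228.9, 368.3, 273.8] 1044
cover_rib 0.86 [320.6, 232.8, 368.7, 270.6] 1075
cover_rib 0.73 [389.9, 211.5, 427.2, 252.6] 942
top [[370.5, 0.0, 321.4], [0.0, 370.5, 199.1], [0.0, 0.0, 1.0]] -0.06616010519165523 [[-0.012, -1.0, -0.022, 0.027], [-0.987, 0.015, -0.161, 0.566], [0.161, 0.02, -0.987, 0.95], [0.0, 0.0, 0.0, 1.0]]
receiver 0.73 [203.3, 245.0, 272.9, 334.1] 4225
receiver 0.64 [231.6, 150.6, 296.0, 231.5] 3898
cover 0.79 [362.0, 161.9, 405.1, 208.1] 1264
cover 0.66 [342.4, 95.7, 390.4, 138.5] 1108
cover_rib 0.89 [360.9, 161.2, 404.2, 209.0] 1214
cover_rib 0.87 [344.0, 97.1, 389.0, 139.0] 1140
0.4 [-0.55503882 -0.11810707  0.63528804] [[-9.73028737e-01  2.30683931e-01 -3.28281039e-05]
 [ 2.30683932e-01  9.73028714e-01 -2.13065804e-04]
 [-1.72081695e-05 -2.14892066e-04 -9.99999977e-01]]
```

View pics/side0.png

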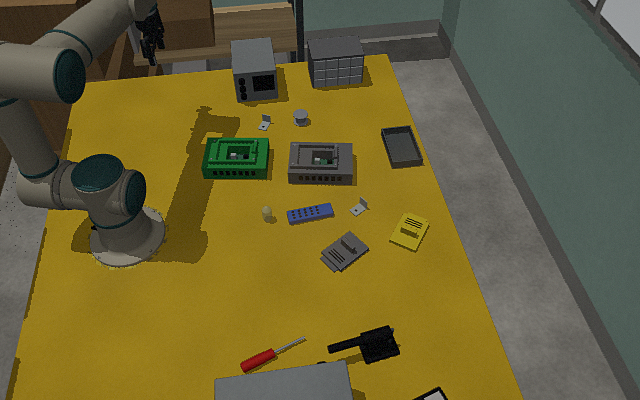

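View pics/top0.png

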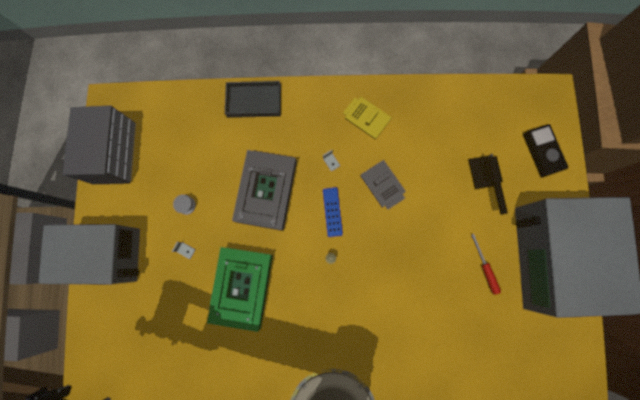

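The side view shows the grey receiver at about (320,163), the green decoy at (236,158), the grey cover at (345,252) and the yellow decoy at (410,232). In the top view the grey receiver is at (265,190), the cover at (382,184), and the tongue end appears to be towards the lower right. Next I fit poses to the masks from both views.

```bash
cat > h.py <<'E'
from cell import robot, grip, solver, sensors, cams
import cv2,numpy as np
from scipy.optimize import minimize
def proj(n,P):
    c=cams.get_calibration(n);K=np.array(c["camera_matrix"]);E=np.array(c["extrinsics"])
    p=np.atleast_2d(P)@E[:3,:3].T+E[:3,3];s=p[:,:2]/p[:,2:]
    s=s*(1+c["k1"]*(s**2).sum(1,keepdims=True));return s*[K[0,0],K[1,1]]+K[:2,2]
def box(x0,x1,y0,y1,z0,z1): return np.array([[x,y,z] for x in(x0,x1) for y in(y0,y1) for z in(z0,z1)],float)
COVER=[box(-.055,.055,-.04,.04,0,.012),box(-.069,-.055,-.03,.03,0,.004),box(.004,.016,-.023,.023,.012,.036)]
REC=[box(-.1,.1,-.068,.068,0,.05),box(-.0755,.0755,-.0505,.0505,.05,.062)]
def Rz(a): c,s=np.cos(a),np.sin(a); return np.array([[c,-s,0],[s,c,0],[0,0,1]])
def render(n,parts,q,S=4):
    m=np.zeros((400*S,640*S),np.uint8)
    for b in parts:
        u=proj(n,b@Rz(q[2]).T+[q[0],q[1],q[3]])
        h=cv2.convexHull(((u+.5)*S*16).astype(np.int32)[:,None])
        cv2.fillPoly(m,[h],1,shift=4)
    return cv2.resize(m.astype(np.float32),(640,400),interpolation=cv2.INTER_AREA)
def fit(masks,parts,q0,free_z=True):
    def cost(v):
        q=v if free_z else [*v,q0[3]]
        return sum(np.abs(render(n,parts,q)-m).sum()/m.sum() for n,m in masks.items())
    v0=np.array(q0 if free_z else q0[:3],float)
    sx=np.vstack([v0]+[v0+d for d in np.diag([.01,.01,.15,.01][:len(v0)])])
    r=minimize(cost,v0,method="Nelder-Mead",options=dict(initial_simplex=sx,xatol=2e-4,fatol=1e-4,maxiter=250));return r.x,r.fun
def mask(n,t,px):
    for r in cams.regions_of(n,t):
        b=r["bbox"]
        if b[0]<px[0]<b[2] and b[1]<px[1]<b[3]: return r["mask"].astype(np.float32)
def ray(n,px,z):
    return minimize(lambda a:((proj(n,[a[0],a[1],z])-px)**2).sum(),[.5,0],method="Nelder-Mead").x
E
python3 - <<'E'
from h import *
for n in("side","top"): cams.grab_frame(n)
for t,P,ps,px in(("receiver",REC,(320,163),(265,190)),("cover",COVER,(345,252),(382,184))):
    M={n:mask(n,t,p) for n,p in(("side",ps),("top",px))}
    M={n:m for n,m in M.items() if m is not None};print(t,list(M))
    x,y=ray("top",px,.03);print(x,y)
    for a in((-.2,.1) if t=="receiver" else (.6,-.6,2.5,-2.5)):
        print(a,*[ (np.round(r[0],4),round(r[1],3)) for r in(fit(M,P,[x,y,a,0]),fit(M,P,[x,y,a,0],False))])
f=cv2.imread("pics/top0.png");g=cv2.imread("pics/side0.png")
a=cv2.resize(f[140:240,220:420],None,fx=4,fy=4,interpolation=cv2.INTER_CUBIC);b=cv2.resize(g[135:190,280:380],None,fx=4,fy=4,interpolation=cv2.INTER_CUBIC);d=cv2.resize(g[225:280,300:400],None,fx=4,fy=4,interpolation=cv2.INTER_CUBIC)
hh=np.hstack([b,d]);cv2.imwrite("pics/crop1.png",np.vstack([a,hh])[:600])
E
```

```text
receiver ['side', 'top']
0.5966465893817401 0.17543700484202768
-0.2 (array([ 0.5953,  0.1768, -0.1748,  0.0016]), np.float64(0.066)) (array([ 0.5951,  0.1771, -0.1824]), np.float64(0.065))
0.1 (array([ 0.5951,  0.1766, -0.1846,  0.0007]), np.float64(0.066)) (array([ 0.5953,  0.177 , -0.1821]), np.float64(0.066))
cover ['side']
0.6083139431048684 -0.14683810550155973
0.6 (array([ 0.6141, -0.1479,  0.5881, -0.0029]), np.float64(0.046)) (array([ 0.6133, -0.1497,  0.5835]), np.float64(0.047))
-0.6 (array([ 0.6102, -0.1631,  0.5809,  0.0208]), np.float64(0.059)) (array([ 0.613 , -0.1498,  0.5915]), np.float64(0.048))
2.5 (array([ 0.6027, -0.164 ,  3.7358,  0.0127]), np.float64(0.084)) (array([ 0.6051, -0.1556,  3.7229]), np.float64(0.087))
-2.5 (array([ 0.604 , -0.1622, -2.5491,  0.01  ]), np.float64(0.087)) (array([ 0.6046, -0.1561, -2.5416]), np.float64(0.088))
```

View pics/crop1.png

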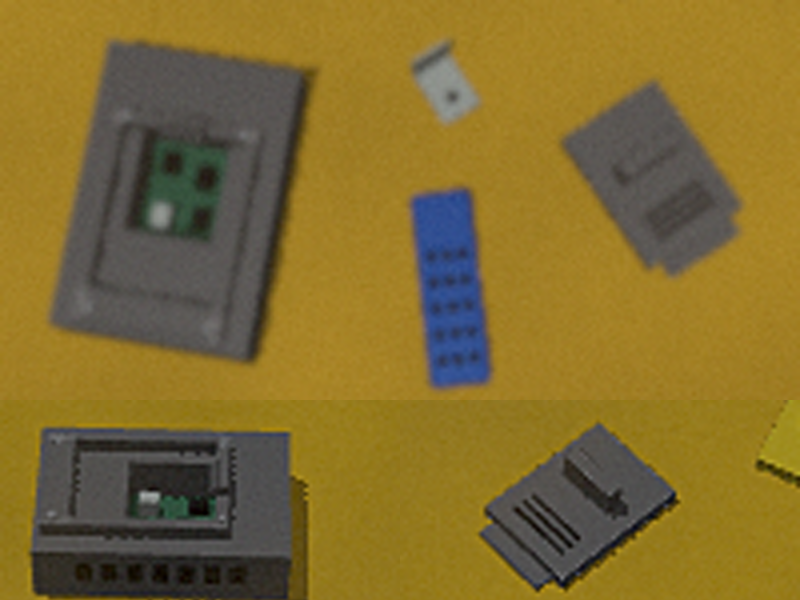

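The crop shows the receiver frame shifted towards -x: the side-view ledge shadow is at full-image column 299. The cover's tongue points towards the robot, so its yaw is about 0.585. I'll estimate the frame offset, refine the cover fit, and check IK.

```bash
cat >> h.py <<'E'
T0=np.array([[0,1,0],[1,0,0],[0,0,-1.]])   # tool in cover frame (columns)
G0=np.array([.010,0,.015])                 # TCP in cover frame
def Rp(a): c,s=np.cos(a),np.sin(a); return np.array([[c,0,-s],[0,1,0],[s,0,c]])  # +x end raised by a
def tool(p,yaw,a=0,G=G0):
    R=Rz(yaw)@Rp(a); return np.array(p)+R@G, R@T0
E
python3 - <<'E'
from h import *
ps={"side":(345,252),"top":(382,184)}
for i in range(3):
    M={}
    for n in ps:
        cams.grab_frame(n); m=mask(n,"cover",ps[n])
        if m is None: m=mask(n,"cover_rib",ps[n])
        if m is not None: M[n]=m
    print(list(M),*[np.round(fit({k:M[k] for k in ks},COVER,[.613,-.149,.585,0],len(ks)>1)[0],4) for ks in (list(M),)+tuple([k] for k in M)])
rec=np.array([.5952,.177,-.181]);R=Rz(rec[2])
for n,t,d in(("receiver","side",0),):
    for n,px in(("side",(320,163)),("top",(265,190))):
        m=mask(n,"receiver",px)
        if m is not None: print(n,np.round(fit({n:m},REC,[*rec,0],False)[0],4))
# frame offset: profile of brightness along receiver x at frame top/side strips, both views
fr={n:cv2.imread(f"pics/{n}0.png",0).astype(np.float32) for n in ps}
xs=np.arange(-.1,.1001,.004)
for n in ps:
    for z,ys in((.062,np.linspace(-.035,.035,15)),):
        pr=[]
        for x in xs:
            P=np.array([[x,y,z] for y in ys])@R.T+[rec[0],rec[1],0]
            u=proj(n,P).astype(np.float32)
            pr.append(cv2.remap(fr[n],u[:,:1].copy(),u[:,1:].copy(),cv2.INTER_LINEAR).mean())
        print(n,' '.join(f"{x*1000:.0f}:{v:.0f}" for x,v in zip(xs,pr)))
for p,y,a in(((.613,-.149,.05),.585,0),((.613,-.149,.0),.585,0),((.59,.177,.08),-.181,.3),((.59,.177,.05),-.181,0)):
    j=solver.solve_ik(*tool(p,y,a)); print(None if j is None else np.round(j,1))
print(sensors.sense()["t"])
E
```

```text
['side', 'top'] [ 0.6141 -0.1508  0.5681  0.0019] [ 0.6132 -0.1502  0.5639] [ 0.6153 -0.1517  0.5635]
['side', 'top'] [ 0.6138 -0.1511  0.5712  0.0029] [ 0.6131 -0.1494  0.5693] [ 0.6157 -0.151   0.5804]
['side', 'top'] [ 0.6136 -0.1518  0.5628  0.0024] [ 0.6117 -0.15    0.5857] [ 0.615  -0.1518  0.5688]
side [ 0.5947  0.1756 -0.19  ]
top [ 0.5976  0.1771 -0.1897]
side -100:109 -96:80 -92:79 -88:80 -84:80 -80:81 -76:82 -72:61 -68:57 -64:76 -60:76 -56:75 -52:75 -48:75 -44:74 -40:76 -36:75 -32:77 -28:61 -24:45 -20:52 -16:66 -12:65 -8:67 -4:61 0:50 4:53 8:51 12:50 16:53 20:45 24:38 28:39 32:37 36:49 40:61 44:71 48:76 52:49 56:66 60:79 64:78 68:78 72:77 76:79 80:78 84:78 88:78 92:78 96:78 100:90
top -100:89 -96:83 -92:84 -88:86 -84:89 -80:89 -76:88 -72:83 -68:77 -64:83 -60:87 -56:88 -52:87 -48:87 -44:87 -40:87 -36:87 -32:84 -28:74 -24:66 -20:72 -16:75 -12:75 -8:72 -4:69 0:69 4:67 8:64 12:60 16:56 20:56 24:59 28:65 32:67 36:63 40:61 44:69 48:78 52:80 56:79 60:83 64:85 68:84 72:84 76:84 80:84 84:83 88:84 92:83 96:84 100:96
[-16.3  27.   71.1  -0.   81.9 -49.8]
[-16.3  30.2  72.9  -0.   76.9 -49.8]
[16.5 12.2 87.2 -8.5 65.4 29.4]
[12.9 25.1 73.7 -0.  81.2 23.3]
1.4
```

The cover is at (0.614, -0.151) with yaw 0.57 and z≈0, and the views agree within 2 mm. The ledge edge is at receiver x≈-72, so the frame offset is about -15 mm. Now grasping.

```bash
python3 - <<'E'
from h import *
c=(.614,-.151);y=.572
P,O=tool((*c,.12),y); grip(.05,40); robot.reach(P,O)
P,O=tool((*c,.02),y); robot.move_linear(P,.15)
P,O=tool((*c,.001),y); robot.move_linear(P,.05)
s=sensors.sense();print(s["t"],s["contact_force"],s["tool_pos"]-P)
grip(0,40); s=sensors.sense();print(s["grip_width"],s["grip_force"],s["contact_force"])
P[2]+=.11; robot.move_linear(P,.1); robot.hold(.3)
s=sensors.sense();print(s["t"],s["contact_force"],s["torque"],s["grip_width"])
f=cams.grab_frame("side");g=cams.grab_frame("top")
cv2.imwrite("pics/grasp.png",np.hstack([cv2.resize(f[130:280,250:450],None,fx=2,fy=2),cv2.resize(g[100:250,300:500],None,fx=2,fy=2)]))
E
```

```text
6.1167 [-0.02093907 -0.5899514   0.56549349] [-1.60054485e-04  4.58928375e-05 -3.23741946e-04]
0.011060575844808228 40.54336130619049 [0.28078981 0.15902991 2.44479319]
8.0917 [-0.20516675  0.62118488 -1.61669168] [ 0.00153151 -0.02206274 -0.01345597] 0.011153896858253905
```

View pics/grasp.png

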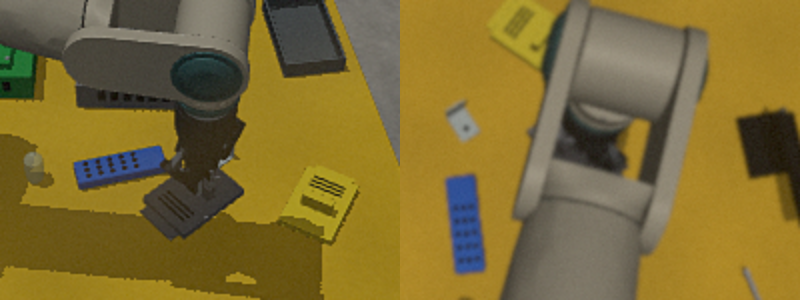

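Grasp is good: the cover hangs level and the weight reads right. Carrying it over tilted, then feeling down to the floor.

```bash
cat >> h.py <<'E'
rec=np.array([.5955,.1768,-.185]); RR=Rz(rec[2])
def lip_pose(x,y,h,a):   # lip's lower edge at receiver (x,y,h), pitch a -> tool pose
    p=RR@np.array([x,y,h])+[rec[0],rec[1],0]-RR@Rp(a)@np.array([-.069,0,0])
    return tool(p,rec[2],a)
def force(n=3):
    F=[]
    for _ in range(n): F.append(sensors.sense()["contact_force"]); robot.hold(.02)
    return RR.T@np.mean(F,0)
def go(q,v=.05): P,O=lip_pose(*q); robot.move_linear(P,v,O)
def feel(q,d,step,nmax,F0,lim,v=.02):
    q=np.array(q,float)
    for i in range(nmax):
        q=q+np.array(d)*step; go(q,v); F=force()-F0
        if np.linalg.norm(F)>lim: break
    s=sensors.sense();print(np.round(q,4),np.round(F,2),"t",round(s["t"],2),"hit",np.linalg.norm(F)>lim,s["grip_width"]); return q,F
E
python3 - <<'E'
from h import *
q=(-.052,0,.085,.3)
robot.reach(*lip_pose(-.052,0,.11,.3)); go(q,.1); robot.hold(.3)
F0=force(6);np.save("F0.npy",F0);print(F0)
q,F=feel(q,(0,0,-1,0),.004,5,F0,1.2,.04)
if np.linalg.norm(F)<1.2: q,F=feel(q,(0,0,-1,0),.001,19,F0,1.2)
np.save("q.npy",q)
f=cams.grab_frame("side");g=cams.grab_frame("top")
cv2.imwrite("pics/low.png",np.hstack([cv2.resize(f[110:210,260:390],None,fx=3,fy=3),cv2.resize(g[130:230,210:340],None,fx=3,fy=3)]))
E
```

```text
[ 0.22685105  0.07098787 -1.66466538]
[-0.052  0.     0.065  0.3  ] [-0.67  0.61 -0.14] t 11.72 hit False 0.01103469600774156
[-0.052  0.     0.05   0.3  ] [ 0.45 -0.25  4.98] t 16.22 hit True 0.01094696682738203
```

View pics/low.png

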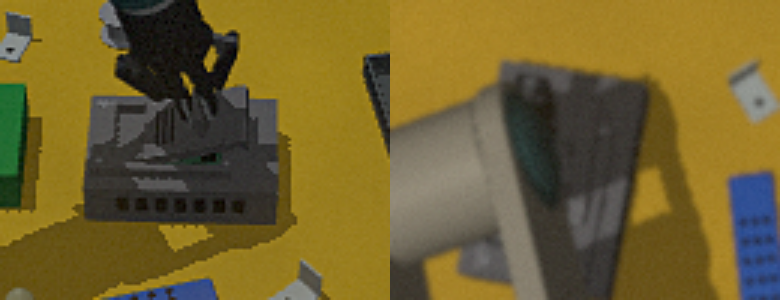

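The picture shows the cover tilted in the frame with its lip on the floor (contact at h=0.050, as expected). Next I lift 0.7 mm, feel the side walls to centre it, then feel for the ledge.

```bash
python3 - <<'E'
from h import *
F0=np.load("F0.npy");q=np.load("q.npy")
q[2]=.0508; go(q); print(force()-F0)
ql,F=feel(q,(0,1,0,0),.001,5,F0,1.8)
go(q)
qr,F=feel(q,(0,-1,0,0),.001,5,F0,1.8)
q[1]=(ql[1]+qr[1])/2; go(q); print("y",q[1],force()-F0)
q,F=feel(q,(-1,0,0,0),.003,7,F0,2)
if np.linalg.norm(F)<2: q,F=feel(q,(-1,0,0,0),.001,20,F0,2)
np.save("q.npy",q)
E
```

```text
[2.35391    0.11754866 4.21425418]
[-0.052   0.001   0.0508  0.3   ] [ 2.13 -2.3   5.26] t 16.92 hit True 0.011015176136765541
[-0.052  -0.001   0.0508  0.3   ] [1.06 3.06 4.47] t 17.47 hit True 0.011043955303413362
y 0.0 [ 0.7889995  -0.15854961  5.34610558]
[-0.055   0.      0.0508  0.3   ] [ 2.13 -0.56  4.78] t 18.12 hit True 0.011429412384851305
```

```bash
python3 - <<'E'
from h import *
F0=np.load("F0.npy");q=np.load("q.npy"); q[0]=-.052
for h in(.0516,.0524,.0532,.054,.056,.058):
    q[2]=h; go(q,.02); F=force()-F0; s=sensors.sense(); print(h,np.round(F,2),np.round(RR.T@s["torque"],2)); 
    if abs(F[2])<.8: break
np.save("q.npy",q); print(sensors.sense()["t"])
E
```

```text
0.0516 [-1.7   0.27  2.72] [-0.03  0.66  0.03]
0.0524 [-0.08  0.43 -0.31] [ 0.04  0.22 -0.04]
18.775
```

```bash
python3 - <<'E'
from h import *
F0=np.load("F0.npy");q=np.load("q.npy"); q[2]=.0526; go(q)
ql,F=feel(q,(0,1,0,0),.001,5,F0,2)
go(q)
qr,F=feel(q,(0,-1,0,0),.001,5,F0,2)
q[1]=(ql[1]+qr[1])/2; go(q); print("y",q[1],force()-F0)
q,F=feel(q,(-1,0,0,0),.003,5,F0,2.5)
if np.linalg.norm(F)<2.5: q,F=feel(q,(-1,0,0,0),.001,24,F0,2.5)
np.save("q.npy",q); s=sensors.sense(); print(RR.T@s["torque"])
E
```

```text
[-0.052   0.002   0.0526  0.3   ] [ 0.19 -2.82  0.36] t 19.62 hit True 0.010829571908326495
[-0.052  -0.005   0.0526  0.3   ] [1.17 4.54 0.09] t 21.38 hit True 0.010881525735359323
y -0.0015 [-0.44720719 -0.32257572 -0.35654315]
[-0.067  -0.0015  0.0526  0.3   ] [-0.32 -0.32 -0.04] t 23.43 hit False 0.010819391038049589
[-0.082  -0.0015  0.0526  0.3   ] [ 1.72 -0.54 -1.84] t 27.93 hit True 0.011374567274202963
[ 0.0079748  -0.22413947 -0.05916212]
```

Ledge contact is at lip x=-0.082, as predicted, so the tongue is under the ledge (x_L≈-0.0705). Now I swing down until it touches the catch.

```bash
python3 - <<'E'
from h import *
F0=np.load("F0.npy");q=np.load("q.npy"); q[0]=-.0813; go(q); print(force()-F0)
for a in(.27,.24,.21,.19,.175,.16,.145,.13):
    q[3]=a; q[0]=-.0813-.0015*(.3-a)/.3; q[2]=.0526-.001*(.3-a)/.15 if a>.15 else .0516; go(q,.03); F=force()-F0; s=sensors.sense()
    print(a,np.round(F,2),np.round(RR.T@s["torque"],2),round(s["t"],2))
    if np.linalg.norm(F)>4: break
np.save("q.npy",q)
f=cams.grab_frame("side")
cv2.imwrite("pics/sw.png",cv2.resize(f[110:210,260:390],None,fx=5,fy=5))
E
```

```text
[-0.98907969 -0.09699327 -1.56353994]
0.27 [-0.52  0.   -0.03] [-0.02  0.14 -0.01] 28.52
0.24 [ 0.01 -0.42 -0.34] [ 0.02  0.2  -0.05] 28.82
0.21 [-0.1   0.16 -0.46] [-0.    0.17  0.01] 29.12
0.19 [-0.07  0.22 -0.21] [-0.02  0.13 -0.01] 29.43
0.175 [-0.5   0.22 -0.26] [-0.03  0.11  0.  ] 29.73
0.16 [-1.36  0.06  1.27] [0.04 0.16 0.03] 30.02
0.145 [-1.62  0.31  5.51] [ 0.13 -0.04  0.07] 30.32
```

View pics/sw.png

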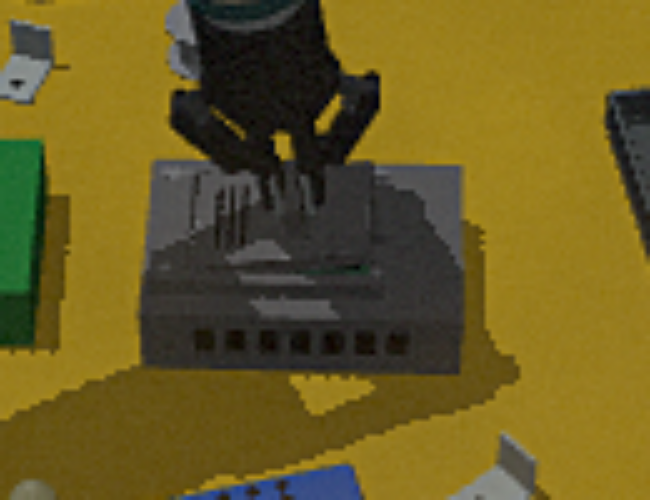

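Catch contact came at 0.16 rad, as predicted. Now I release, withdraw, close the fingers, and press near the +x end.

```bash
python3 - <<'E'
from h import *
F0=np.load("F0.npy");q=np.load("q.npy")
q[3]=.155; go(q,.03)
grip(.035,20); s=sensors.sense(); print(s["t"],s["contact_force"])
P,O=s["tool_pos"],s["ee_rot"]; P=P-O[:,2]*.045; robot.move_linear(P,.12)
grip(0,20)
O=RR@T0
def W(x,z): return RR@np.array([x,-.0015,z])+[rec[0],rec[1],0]
robot.reach(W(.019,.1),O); robot.move_linear(W(.019,.08),.06); robot.hold(.15)
F0=force(5); print(sensors.sense()["t"],F0)
z=.08; pk=0;log=[]
while z>.0595 and sensors.sense()["t"]<47:
    z-=.0007; robot.move_linear(W(.019,z),.03); F=force(2)-F0; log.append((round(z*1e3,1),round(F[2],1)))
    if F[2]>16: print("limit");break
    pk=max(pk,F[2])
    if z<.0635 and F[2]>6: break
print(log, sensors.sense()["t"])
E
```

```text
30.9833 [-0.05460037 -0.0732647   0.00721586]
33.0 [ 0.20483367 -0.01789947  0.2458101 ]
[(79.3, np.float64(-0.7)), (78.6, np.float64(-0.3)), (77.9, np.float64(2.4)), (77.2, np.float64(3.2)), (76.5, np.float64(4.9)), (75.8, np.float64(6.0)), (75.1, np.float64(6.2)), (74.4, np.float64(-0.3)), (73.7, np.float64(-0.5)), (73.0, np.float64(-0.2)), (72.3, np.float64(-0.0)), (71.6, np.float64(-0.1)), (70.9, np.float64(-0.3)), (70.2, np.float64(0.1)), (69.5, np.float64(-0.3)), (68.8, np.float64(-0.2)), (68.1, np.float64(0.1)), (67.4, np.float64(-0.4)), (66.7, np.float64(-0.5)), (66.0, np.float64(-0.2)), (65.3, np.float64(-0.3)), (64.6, np.float64(-0.9)), (63.9, np.float64(-0.3)), (63.2, np.float64(-0.0)), (62.5, np.float64(0.1)), (61.8, np.float64(1.8)), (61.1, np.float64(5.5)), (60.4, np.float64(8.1))] 40.9333
```

It snapped at 6 N, and the cover then bottomed at z≈62 mm, which is flush. Withdraw and check.

```bash
python3 - <<'E'
from h import *
P=sensors.sense()["tool_pos"]; P[2]+=.12; robot.move_linear(P,.15)
j=np.array(sensors.sense()["joint_pos"]);j[0]+=45;robot.move_joints(j)
f=cams.grab_frame("side");g=cams.grab_frame("top");print(sensors.sense()["t"])
cv2.imwrite("pics/end.png",np.hstack([cv2.resize(f[110:210,260:390],None,fx=3,fy=3),cv2.resize(g[130:230,210:340],None,fx=3,fy=3)]))
E
```

```text
43.7667
```

View pics/end.png

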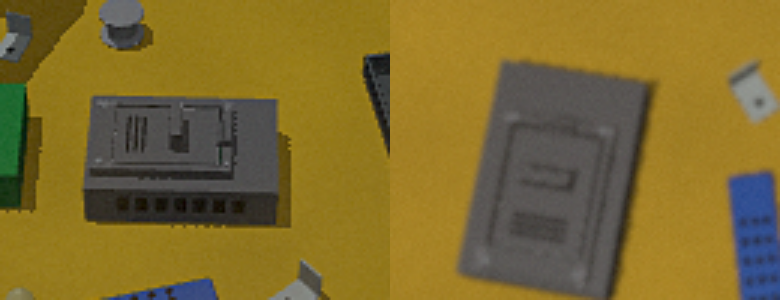

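The cover lies flat and flush in the frame in both views, the arm is clear, and the bystanders in the crop look unmoved. Handing in.

```bash
python3 -c "
from h import *
print(robot.finish_job())"
```

```text
the job is handed in; nothing more can be done
None
```

The cover is hooked under the ledge, snapped past the catch at about 6 N, flat and released, and the job was handed in at about 44 s of the 56 s limit (no verdict was returned).

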